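Lay out an injection kit beside the medicine fridge

ROBOT

A 6-joint arm with a two-finger parallel gripper is mounted at the origin on the work surface. World frame = base frame: x ahead of the robot, y to its left, z up, the work surface at z = 0. Lengths are in mm, angles in rad, forces in N, time in s.
With the tool pointing down it reaches from about 275 to 750 mm from the base axis. Payload 10.2 kg.
Tool frame: the origin (TCP) lies between the finger pads; the fingertips stand 11 mm ahead of it and the grasp point (between the pads) lies 8 mm behind it; z points along the fingers, y is the line along which they close (so a half turn about z gives the same grasp; the last joint's range is limited). The gripper opens to 85 mm and grips with 20 to 120 N. Pads are 22 mm wide; open, the fingers measure 114 mm over their backs; the gripper's body (76 mm by 85 mm) begins 54 mm behind the grasp point. The pads swing forward as they close: fully open they stand 13 mm farther back than shut.
Start: joints at [0.903, 0.313, 1.498, -0, 1.331, -0.223], TCP at [225.908, 473.916, 202.694] pointing down, gripper open.
Joint ranges: [-2.94, 2.94], [-0.97, 2.17], [0.19, 2.56], [-1.23, 4.37], [0.02, 3.11], [-2.88, 2.88]. Speed limits (rad/s): [2.39, 2.39, 3.01, 3.14, 3.14, 3.14].

INTERFACE

Orientations are given as a unit quaternion [w, x, y, z].
In Python, from rig import sense, eyes, finish_job gives the robot as it stands.
- The arm moves only by the shell command python3 -m jog 'ROWS' [FORCE]. ROWS is JSON, a list of rows, each a list of 7 numbers: the shift along the tool's x, y, z in m, then the turn, a rotation vector about the tool's x, y, z in rad, then the finger opening in m, from 0 to 0.0854. In form: [[dx, dy, dz, rx, ry, rz, gripper], ...]. A call has 1 to 5 rows; each row shifts and turns the commanded pose from where the row before left it, along the tool's axes as they then stand; what a row does not reach is not made up. A row lasts 1/10 s, in which the tool goes at most 50 mm and 8.59 degrees, less where a joint would pass 70% of its speed; a pose out of reach is approached as far as the arm can. A call is refused whole if a number of a shift passes 0.05 or a number of a turn 0.15, either way. A call with a gripper value outside its range is refused whole. The fingers move at their own pace and stop on an object; FORCE is the grip in N (left out, the last holds). Time passes only in rows, so rows that do not move let the fingers close. It gives the time, the measured TCP pose, the force, the opening and the grip force at its end, in the units of the state.
- sense(): the state, without advancing time (a new reading comes with each control period).
- eyes.capture(name): name is "side" or "top" or "wrist"; returns the picture (480x640x3 uint8, red, green, blue); there is no depth.
- eyes.calibration(name): a dict with "fx", "fy", "cx", "cy" (pixels), "cam_to_world" (4x4, takes a point from camera to world coordinates); the wrist camera has in their place "mount" (4x4, takes a point from camera to tool coordinates, whose origin is the TCP and whose axes are the flange's). Camera axes: x right, y down, z forward; pixel columns grow to the right and rows downward; lengths in mm; the calibration is good to about 2 mm. A picture is of the moment at which its call begins: read the wrist's pose just before it. calibration takes no time and is no camera call.
- finish_job(): hands the job in; it is judged then, once.
The state is a dict: "time_s": time; "joints": joint angles; "dq": joint speeds; "tau": joint torques, N m; "eef_pos": TCP position; "ee_rot": TCP orientation; "force": force on the tool from outside, world axes, zero at the start; "wrist_torque": the same for the moment, N m; "grip_width": opening from 0.0 (shut) to 1.0 (fully open); "grip_force": force on a finger pad.
Only numpy, scipy, OpenCV 4.12 (cv2) and the standard library are available. Lean on these libraries where they do the work, as an engineer would, in place of code of your own. Each camera call takes 0.05 s, during which the arm holds its last target. There are 200 camera calls.

TASK

Lay out the injection kit: put the flat carton on top of the black case, centred and with its long side along the case's long side, and stand the small vial on the middle of the carton. Stand the large vial on the mat midway between the two clear vial boxes, and lay the injector pen on the table in front of the case (on the robot's side of it), parallel to the case's long front edge, centred on that edge and with a clear gap of 60 mm to it. Leave the brown dropper bottle standing where it is.

Things in the scene. Friction and masses are not known exactly. Their poses are not given: they have to be found in the camera images.
- carton: Flat white closed carton lying on its large face, loose, about 90 g: 60 mm along its x, 95 mm along its y, 26 mm high, with a grey panel on top. Origin at the centre of its underside, z up. Can be gripped across the 60 mm. Starts at the far left or far right of the near row.
- small_vial: Smaller of the two clear glass vials with a crimped aluminium cap and a white paper label, standing upright, loose, about 25 g: body 22 mm in diameter and 28 mm tall, then a neck of 14 mm and a cap of 16 mm diameter, 42 mm high in all. Origin at the centre of its underside, z along its axis, up.
- large_vial: Larger of the two clear glass vials, same make, standing upright, loose, about 60 g: body 30 mm in diameter and 42 mm tall, then a neck of 19 mm and a cap of 22 mm diameter, 62 mm high in all. Origin at the centre of its underside, z along its axis, up.
- pen: Injector pen, a grey rounded square bar with a white cap on one end, lying on the table, loose, about 50 g: 130 mm along its y, 16 mm along its x, 16 mm high. Origin at the centre of its underside. Either end may point either way at the end. Starts at the far left or far right of the near row.
- dropper_bottle: Brown glass dropper bottle with a black cap and rubber bulb, standing upright, loose: 28 mm in diameter, 83 mm high. Origin at the centre of its underside. Bystander, to be left standing where it is.
- case: Black hard case, closed, fixed: 130 mm along its x (depth), 170 mm along its y (width), 60 mm high with a flat top; edges rounded by 10 mm, a zip rib around it stands out by 2 mm. Origin at the centre of its underside. Its front is the long side at x = -65 mm that carries two zip pulls (they stand out 4 mm) and faces roughly towards the robot; x points from front to back. It may stand on the left or the right.
- vialbox_a: One of two equal closed clear plastic vial boxes with eight small vials inside, fixed: 110 mm along its x, 54 mm along its y, 45 mm high, a 58 mm wide rim at half height. Origin at the centre of its underside. It stands on a thin black rubber mat (2 mm thick, fixed); the two boxes are parallel, side by side along y, with about 160 mm between their centres (about 106 mm clear gap), this one being the left one (+y).
- vialbox_b: The other clear vial box, equal to the first, fixed, the right one (-y) on the same mat. Origin at the centre of its underside.
There are look-alikes about, which are no part of the job. What is shaped like the carton but green is not meant.

How it is judged:
By the outcome, as a careful person would: the job done as asked, in the order asked, and still so for the second after the job is handed in, with the robot touching nothing.
It also fails if it takes over 112 s, if anything falls off the work surface, if the arm or the gripper's body presses on something with over 40 N, if the wrist force passes 120 N, or if a joint passes its speed limit or range.

## Working session

There is one attempt and no reset: what is moved stays moved. The work goes in short steps, Python scripts to look and compute and a shell command to move; the robot and the scene stay as the last step left them, time stands still between calls to the robot, and variables do not carry over. Pictures are saved under pics/ and viewed, at most 17 in all, crops included, and the job is handed in when it is done.

```bash
ls; mkdir -p pics
python3 - <<'E'
from rig import sense, eyes
import cv2, json
print(sense())
for n in("top","side"):
    im=eyes.capture(n); cv2.imwrite(f"pics/{n}0.png",im[...,::-1])
    c=eyes.calibration(n); print({k:(v if not hasattr(v,'tolist') else v.tolist()) for k,v in c.items()})
print(eyes.calibration("wrist"))
E
```

```text
pics
{'time_s': 0.0, 'joints': array([ 9.02608947e-01,  3.13446832e-01,  1.49844938e+00,  2.95652784e-05,
        1.33100993e+00, -2.23371222e-01]), 'dq': array([ 0.00079969,  0.00071404,  0.00070772,  0.00208861,  0.00104802,
       -0.00126274]), 'tau': array([-7.43694072e-04, -4.12254882e+01, -2.59750503e+01, -6.06209892e-05,
        4.05353247e-03,  1.27328258e-05]), 'eef_pos': array([225.70308074, 473.67630851, 202.13209889]), 'ee_rot': array([-2.96116690e-04,  2.20582412e-01,  9.75368119e-01, -5.86373063e-04]), 'force': array([-0.65119973, -0.51379133,  0.44260335]), 'wrist_torque': array([-0.00703716,  0.01611011, -0.04017252]), 'grip_force': 0.0, 'grip_width': 1.0020958729521863}
{'fx': 610.9151345428716, 'fy': 610.9151345428716, 'cx': 316.1490372887125, 'cy': 230.49203332038417, 'cam_to_world': [[-0.027889595489010207, -0.9947817097291347, 0.09814031002518175, 359.28133428373997], [-0.9995754228483394, 0.026925437357796345, -0.011135297959856905, -23.494242876074377], [0.008434719972992047, -0.09840920084763818, -0.9951102877005675, 1186.0185639084937], [0.0, 0.0, 0.0, 1.0]]
[... 153 characters left out ...]
098926727, 0.24117896888698553, 215.99770611641836], [-0.3137886213261319, -0.5616265001868164, 0.765579764240248, -816.2267512713458], [-0.018909273685300394, -0.8024475744970743, -0.5964229451928028, 678.3527742401711], [0.0, 0.0, 0.0, 1.0]]}
{'fx': 424.82056017512235, 'fy': 424.82056017512235, 'cx': 323.23712242821995, 'cy': 236.29427425424245, 'mount': array([[-4.60807240e-04, -9.58289192e-01, -2.85799950e-01,
         7.30592431e+01],
       [ 9.99999836e-01, -5.38746325e-04,  1.94078469e-04,
         4.42970697e-01],
       [-3.39956972e-04, -2.85799814e-01,  9.58289283e-01,
        -1.71181098e+02],
       [ 0.00000000e+00,  0.00000000e+00,  0.00000000e+00,
         1.00000000e+00]])}
```

View pics/top0.png

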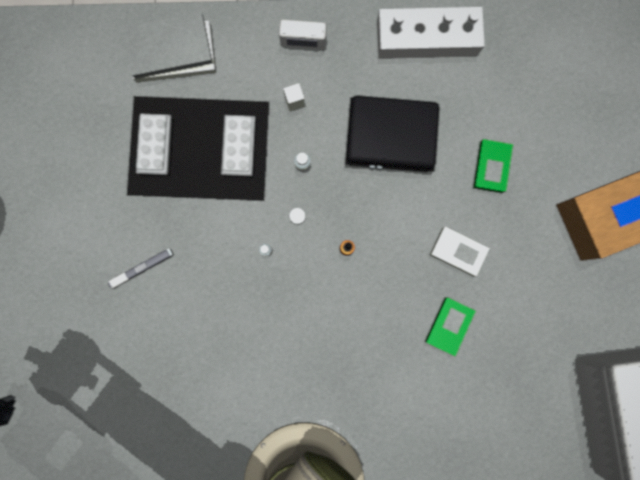

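View pics/side0.png

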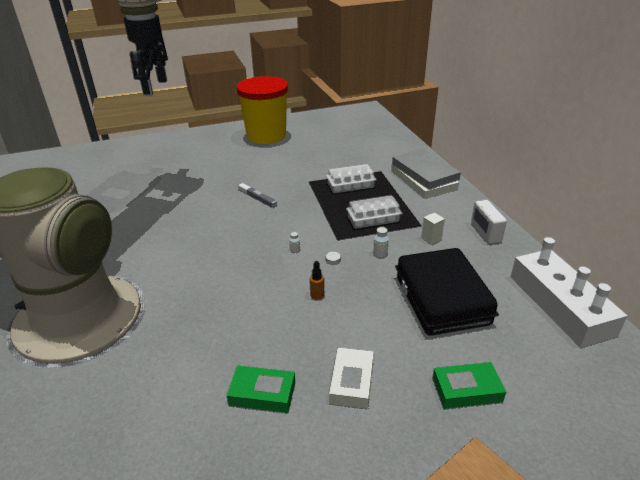

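The top view shows:
- The near row: the pen at (140,268), small vial (265,250), dropper (347,247) and white carton (460,250).
- Look-alikes: green cartons at (493,165) and (450,327), a flat white disc (297,215) and a white cube (293,95).
- The large vial (302,161), the case (393,133), and the boxes (153,145) and (238,145) on the mat.

The vials at (265,250) and (302,161) fit because they have caps and bodies in the side view at (294,242) and (381,243). The disc is flat and the cube has no cap. I'll confirm this with one enlarged composite.

```bash
cat > h.py <<'E'
import numpy as np, cv2
from rig import sense, eyes
from scipy.spatial.transform import Rotation as R
def cal(n,s=None):
    c=eyes.calibration(n)
    if n=="wrist":
        s=s or sense(); T=np.eye(4); w,x,y,z=s["ee_rot"]; T[:3,:3]=R.from_quat([x,y,z,w]).as_matrix(); T[:3,3]=s["eef_pos"]
        c=dict(c); c["cam_to_world"]=T@c["mount"]
    return c
def ray(c,p):
    T=np.array(c["cam_to_world"]); p=np.atleast_2d(p).astype(float)
    d=np.c_[(p[:,0]-c["cx"])/c["fx"],(p[:,1]-c["cy"])/c["fy"],np.ones(len(p))]@T[:3,:3].T
    return T[:3,3],d
def onz(c,p,z):
    o,d=ray(c,p); return o+d*((z-o[2])/d[:,2])[:,None]
def proj(c,P):
    T=np.array(c["cam_to_world"]); q=(np.atleast_2d(P)-T[:3,3])@T[:3,:3]
    return np.c_[c["fx"]*q[:,0]/q[:,2]+c["cx"],c["fy"]*q[:,1]/q[:,2]+c["cy"]]
def tri(ca,pa,cb,pb):
    a,da=ray(ca,pa); b,db=ray(cb,pb); da,db=da[0],db[0]
    t=np.linalg.lstsq(np.c_[da,-db],b-a,rcond=None)[0]; A=a+da*t[0];B=b+db*t[1]
    return (A+B)/2,np.linalg.norm(A-B)
def rect(c,mask,z):
    k=max(cv2.findContours(mask.astype(np.uint8),cv2.RETR_EXTERNAL,cv2.CHAIN_APPROX_NONE)[0],key=cv2.contourArea)
    w=onz(c,k[:,0],z)[:,:2].astype(np.float32); (m,s,a)=cv2.minAreaRect(w)
    if s[0]<s[1]: s=s[::-1]; a+=90
    return np.round(m,1),np.round(s,1),round((a+90)%180-90,1)   # centre, (long,short), direction of the long side
def box(m,u0,v0,u1,v1):
    o=np.zeros(m.shape,bool); o[v0:v1,u0:u1]=m[v0:v1,u0:u1]; return o
E
python3 - <<'E'
from h import *
t=cv2.imread("pics/top0.png"); s=cv2.imread("pics/side0.png")
def crop(i,u,v,w,h,k): return cv2.resize(i[v:v+h,u:u+w],None,fx=k,fy=k,interpolation=cv2.INTER_CUBIC)
A=np.hstack([crop(t,425,220,80,60,5),crop(t,240,140,80,60,5)][::1]); A2=np.hstack([crop(t,240,205,80,60,5)])
B=np.hstack([crop(t,240,205,80,60,5),crop(s,280,220,120,90,10/3)])
cv2.imwrite("pics/c1.png",np.vstack([A,B]))
c=cal("top"); f=t.astype(int); g=f.mean(2); sat=f.max(2)-f.min(2)
for th in(170,200,220): print("carton",th,rect(c,box((g>th)&(sat<30),425,220,500,285),26))
for th in(25,40): print("case",th,rect(c,box(g<th,335,85,450,180),30), rect(c,box(g<th,335,85,450,180),58))
for n,b in(("a",(130,108,175,180)),("b",(217,108,260,180))):
  for th in(90,130): print(n,th,rect(c,box(g>th,*b),24))
print("mat",rect(c,box(g<40,120,90,280,205),2))
for th in(190,):print("pencap",rect(c,box((g>th),100,240,185,295),14))
bg=cv2.medianBlur(t,51).astype(int)
print("pen",rect(c,box(abs(f-bg).sum(2)>60,100,240,185,295),10))
for n,b,z in(("small",(250,235,280,265),42),("large",(285,145,320,180),62)):
  m=box(g>200,*b); k=np.argwhere(m)[:,::-1]; print(n,len(k),k.mean(0),onz(c,k.mean(0),z).round(1),rect(c,m,z))
m=box((sat>60),330,230,365,265);k=np.argwhere(m)[:,::-1];print("drop",onz(c,k.mean(0),50).round(1))
E
```

```text
carton 170 (array([ 427.7, -310.7]), array([95.6, 60.7]), 62.1)
carton 200 (array([ 427.6, -310.3]), array([92.2, 56.9]), 61.7)
carton 220 (array([ 427.6, -309.8]), array([87.4, 53.1]), 62.2)
case 25 (array([ 597.4, -180.5]), array([165.1,  18.9]), 80.8) (array([ 591.6, -176.7]), array([161.1,  18.4]), 80.8)
case 40 (array([ 657.4, -188.4]), array([169.7, 136.4]), 83.6) (array([ 650.2, -184.4]), array([165.6, 133.1]), 83.6)
a 90 (array([651.8, 274.4]), array([118.5,  61.5]), -3.9)
a 130 (array([651.8, 274.7]), array([115.3,  59. ]), -3.9)
b 90 (array([645. , 110.6]), array([118.4,  60.1]), -3.8)
b 130 (array([645. , 110.5]), array([115.2,  57.3]), -4.1)
mat (array([646.3, 191.1]), array([263.6, 194. ]), 86.0)
pencap (array([391. , 344.2]), array([31.9, 13.2]), -61.4)
pen (array([412.5, 300.2]), array([133.8,  20.7]), -62.2)
small 44 [263.88636364 248.79545455] [[440.3  62.6  42. ]] (array([440.8,  62.4]), array([13.2, 11.2]), -1.1)
large 83 [301.62650602 157.62650602] [[607.8 -12.7  62. ]] (array([608. , -12.5]), array([17.1, 16.8]), -1.5)
drop [[438.3 -92.1  50. ]]
```

View pics/c1.png

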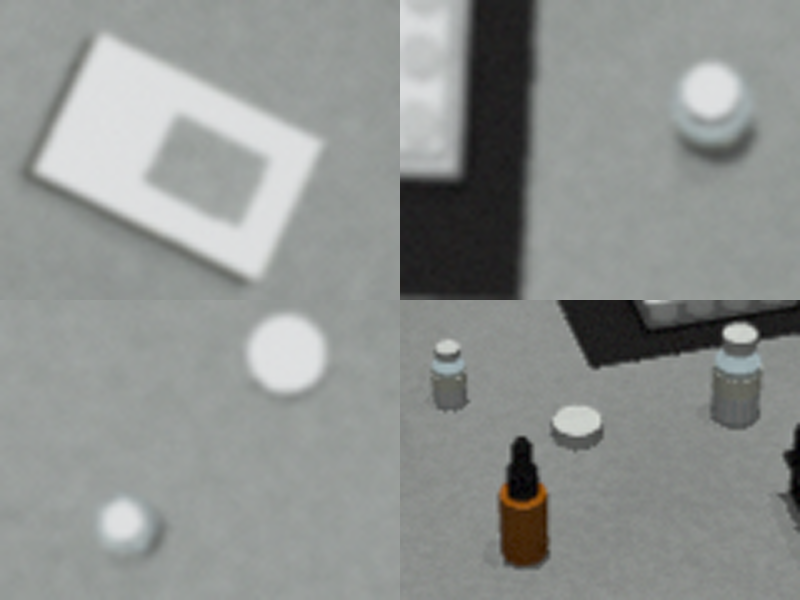

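The composite confirms the picks: the white carton (460,250), the crimp-capped small vial (265,250) and the large vial (302,161). The disc is only a flat puck. Now I move to hover over the carton.

```bash
r='-'; 
python3 -m jog '[[-0.0306,-0.0365,0.003,0,0,0,0.0854],[-0.0306,-0.0365,0.003,0,0,0,0.0854],[-0.0306,-0.0365,0.003,0,0,0,0.0854],[-0.0306,-0.0365,0.003,0,0,0,0.0854],[-0.0306,-0.0365,0.003,0,0,0,0.0854]]' 40
python3 -m jog '[[-0.0306,-0.0365,0.003,0,0,0,0.0854],[-0.0306,-0.0365,0.003,0,0,0,0.0854],[-0.0306,-0.0365,0.003,0,0,0,0.0854],[-0.0306,-0.0365,0.003,0,0,0,0.0854],[-0.0306,-0.0365,0.003,0,0,0,0.0854]]' | tail -c 400
python3 -m jog '[[-0.0306,-0.0365,0.003,0,0,0,0.0854],[-0.0306,-0.0365,0.003,0,0,0,0.0854],[-0.0306,-0.0365,0.003,0,0,0,0.0854],[-0.0306,-0.0365,0.003,0,0,0,0.0854],[-0.0306,-0.0365,0.003,0,0,0,0.0854]]' | tail -c 400
python3 -m jog '[[-0.0306,-0.0365,0.003,0,0,0,0.0854],[-0.0306,-0.0365,0.003,0,0,0,0.0854],[0,0,0,0,0,0.147,0.0854],[0,0,0,0,0,0.147,0.0854],[0,0,0,0,0,0.147,0.0854]]' | tail -c 400
python3 -m jog '[[0,0,0,0,0,0.147,0.0854],[0,0,0,0,0,0.147,0.0854],[0,0,0,0,0,0.147,0.0854],[0,0,0,0,0,0.147,0.0854],[0,0,0,0,0,0.147,0.0854]]' | tail -c 400
python3 -m jog '[[0,0,0,0,0,0.147,0.0854],[0,0,0,0,0,0.147,0.0854],[0,0,0,0,0,0.147,0.0854],[0,0,0,0,0,0,0.0854],[0,0,0,0,0,0,0.0854]]' | tail -c 400
cat >> h.py <<'E'
def togo(xyz,yaw,s=None):
    """shift in the tool's axes (m), turn rz (rad) to reach xyz (mm) with the closing axis at yaw (deg, mod 180)"""
    s=s or sense(); w,x,y,z=s["ee_rot"]; M=R.from_quat([x,y,z,w]).as_matrix()
    y0=np.degrees(np.arctan2(M[1,1],M[0,1])); d=(yaw-y0+90)%180-90
    print("t",round(s["time_s"],1),"at",s["eef_pos"].round(1),"yaw",round(y0,1),"tilt",np.round(M[:2,2],3),"F",np.round(s["force"],1),"j6",round(s["joints"][5],2),"grip",round(float(s["grip_width"]),3),round(float(s["grip_force"]),1))
    print(" shift",((np.array(xyz)-s["eef_pos"])@M/1000).round(4),"rz",round(-np.radians(d),3))
E
python3 - <<'E'
from h import *
togo([428,-310,150],-28)
s=sense(); c=cal("wrist",s); im=eyes.capture("wrist"); cv2.imwrite("pics/w1.png",im[...,::-1])
f=im.astype(int); g=f.mean(2); sat=f.max(2)-f.min(2)
for th in(150,170,200): print(rect(c,(g>th)&(sat<30),26))
E
```

```text
time_s: 0.6
eef_pos: [285.3, 241.6, 187.4]
ee_rot: [-0.0, 0.22, 0.975, -0.0]
force: [0.6, 0.0, 0.6]
grip_width: 1.002
grip_force: 0.0
time_s: 1.1
eef_pos: [345.0, 10.8, 172.7]
ee_rot: [0.0, 0.221, 0.975, 0.0]
force: [1.4, 1.3, 0.6]
grip_width: 0.999
grip_force: 0.0
time_s: 1.6
eef_pos: [404.6, -219.8, 157.3]
ee_rot: [-0.0, 0.221, 0.975, 0.0]
force: [0.1, 0.4, 0.6]
grip_width: 1.002
grip_force: 0.0
time_s: 2.1
eef_pos: [428.3, -310.1, 151.1]
ee_rot: [-0.001, 0.432, 0.902, 0.0]
force: [0.2, -1.1, -0.0]
grip_width: 0.999
grip_force: 0.0
time_s: 2.6
eef_pos: [428.3, -309.9, 151.3]
ee_rot: [-0.0, 0.727, 0.687, 0.0]
force: [0.1, -0.3, 0.5]
grip_width: 0.999
grip_force: 0.0
time_s: 3.1
eef_pos: [428.4, -310.0, 151.5]
ee_rot: [-0.0, 0.857, 0.516, -0.0]
force: [-0.2, 0.6, 0.3]
grip_width: 1.003
grip_force: 0.0
t 3.1 at [ 428.4 -310.   151.5] yaw -27.9 tilt [-0.  0.] F [-0.2  0.6  0.3] j6 -0.36 grip 1.003 0.0
 shift [-0.0002 -0.0004  0.0015] rz 0.002
(array([ 418.9, -280.5]), array([34.4, 25.9]), 50.2)
(array([ 418.7, -279.5]), array([33.3, 17.4]), 60.4)
(array([ 418.4, -279.3]), array([30.5, 15.3]), 60.4)
```

View pics/w1.png

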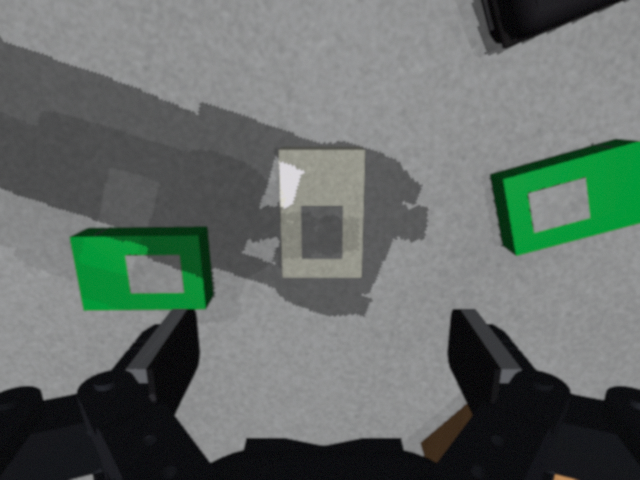

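The wrist view shows the carton, shaded, with corners at (278,150), (364,149), (362,277) and (282,278). Its sides are parallel to the fingers, which sit left and right of it.

Run:
```python
from h import *
im=cv2.imread("pics/w1.png").astype(int); c=cal("wrist")
m=box((im[...,2]-im[...,0]>6)&(im.mean(2)>100)|(im.mean(2)>200),270,140,375,290)
print(rect(c,m,26))
p=onz(c,[[278,150],[364,149],[362,277],[282,278]],26); print(p.round(1),p.mean(0).round(1),np.linalg.norm(np.diff(p,axis=0),axis=1).round(1))
m,_,a=rect(c,m,26); togo([m[0],m[1],70],a-90)
```

```text
(array([ 427. , -309.1]), array([94.5, 59.5]), 62.1)
[[ 422.5 -254.    26. ]
 [ 475.  -281.1   26. ]
 [ 431.7 -365.    26. ]
 [ 378.2 -337.6   26. ]] [ 426.8 -309.4   26. ] [59.1 94.5 60.1]
t 3.1 at [ 428.4 -310.   151.6] yaw -27.9 tilt [-0.  0.] F [-0.3  0.   0.2] j6 -0.36 grip 1.0 0.0
 shift [ 0.0001 -0.0017  0.0816] rz -0.001
```

```bash
python3 -m jog '[[0,-0.0017,0.044,0,0,0,0.0854],[0,0,0.044,0,0,0,0.0854],[0,0,0.030,0,0,0,0.0854],[0,0,0.018,0,0,0,0.0854],[0,0,0,0,0,0,0.0854]]' 40
python3 -m jog '[[0,0,0,0,0,0,0.05],[0,0,0,0,0,0,0.05],[0,0,0,0,0,0,0.05],[0,0,0,0,0,0,0.05],[0,0,0,0,0,0,0.05]]' 40
python3 -m jog '[[0,0,0,0,0,0,0.05],[0,0,-0.01,0,0,0,0.05],[0,0,-0.03,0,0,0,0.05],[0,0,-0.04,0,0,0,0.05],[0,0,0,0,0,0,0.05]]' 40
```

```text
time_s: 3.65
eef_pos: [425.9, -308.1, 13.5]
ee_rot: [-0.002, 0.857, 0.515, -0.0]
force: [-0.4, 0.5, 0.9]
grip_width: 1.002
grip_force: 0.0
time_s: 4.15
eef_pos: [427.1, -309.4, 16.1]
ee_rot: [0.0, 0.858, 0.514, 0.0]
force: [0.5, -0.2, -0.8]
grip_width: 0.586
grip_force: 0.0
time_s: 4.65
eef_pos: [428.9, -311.2, 101.1]
ee_rot: [0.005, 0.858, 0.514, 0.001]
force: [0.7, -0.6, 0.1]
grip_width: 0.585
grip_force: 0.0
```

Run:
```python
from h import *
s=sense(); c=cal("wrist",s); im=eyes.capture("wrist"); t=eyes.capture("side")
a=im[...,::-1]; b=t[...,::-1]
cv2.imwrite("pics/w2.png",np.hstack([cv2.resize(a,(400,300)),cv2.resize(b[300:450,260:460],(400,300))]))
togo([427,-309,15],-28)
```

```text
t 4.8 at [ 427.3 -309.5   96.8] yaw -28.1 tilt [ 0.001 -0.002] F [ 0.2  0.1 -0.5] j6 -0.36 grip 0.585 0.0
 shift [ 0.0003 -0.0006  0.0818] rz -0.002
```

View pics/w2.png

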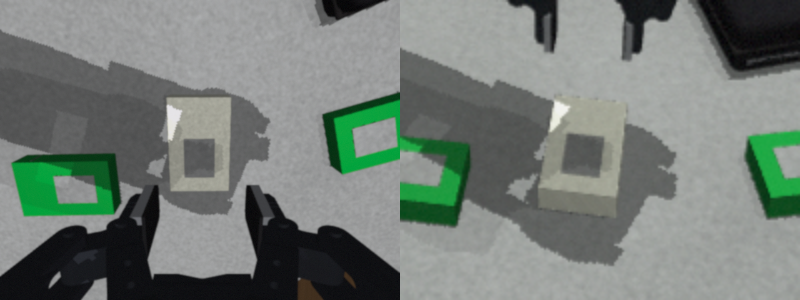

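The carton lies untouched at its old place, below open-standing fingers, so the pads closed above it. I'll triangulate the fingertips: wrist (248,299) and (398,299), side (334,326) and (374,329).

Run:
```python
from h import *
s=sense(); w=cal("wrist",s); d=cal("side")
for a,b in(((248,299),(334,326)),((398,299),(374,329))):
    P,e=tri(w,a,d,b); print(P.round(1),round(e,1))
for z in(0,10,20,-10,-20,-40):
    q=[]
    for y in(-25,25):
        x_,y_,z_,w_=s["ee_rot"][[1,2,3,0]]; q.append(s["eef_pos"]+R.from_quat([x_,y_,z_,w_]).as_matrix()@[0,y,z])
    print(z,proj(w,q).round(0).tolist(),proj(d,q).round(0).tolist())
```

```text
[ 402.7 -292.2  118.4] 1.2
[ 454.6 -318.9  120.4] 1.0
0 [[267.0, 285.0], [381.0, 285.0]] [[337.0, 338.0], [370.0, 342.0]]
10 [[269.0, 277.0], [378.0, 277.0]] [[337.0, 343.0], [370.0, 347.0]]
20 [[272.0, 269.0], [376.0, 269.0]] [[337.0, 348.0], [370.0, 351.0]]
-10 [[263.0, 295.0], [384.0, 295.0]] [[337.0, 334.0], [371.0, 337.0]]
-20 [[260.0, 306.0], [388.0, 306.0]] [[337.0, 329.0], [371.0, 333.0]]
-40 [[252.0, 331.0], [396.0, 331.0]] [[337.0, 319.0], [371.0, 323.0]]
```

Tips stand about 22 mm *behind* the reported TCP at this opening, rather than just ahead of it. So I go lower, in steps, watching the force and the side camera.

```bash
python3 -m jog '[[0,0,0,0,0,0,0.078],[0,0,0.03,0,0,0,0.078],[0,0,0.04,0,0,0,0.078],[0,0,0.03,0,0,0,0.078],[0,0,0.004,0,0,0,0.078]]' 40
python3 -m jog '[[0,0,0,0,0,0,0.078]]'
python3 - <<'E'
from h import *
t=eyes.capture("side")[...,::-1]; im=eyes.capture("wrist")[...,::-1]
cv2.imwrite("pics/w3.png",np.hstack([cv2.resize(im,(400,300)),cv2.resize(t[300:450,260:460],(400,300))]))
togo([427,-309,-16],-28)
E
```

```text
time_s: 5.25
eef_pos: [425.0, -307.1, -12.1]
ee_rot: [-0.004, 0.858, 0.514, -0.001]
force: [0.2, 0.0, 0.7]
grip_width: 0.911
grip_force: 0.0
time_s: 5.35
eef_pos: [426.7, -308.9, -8.7]
ee_rot: [-0.001, 0.858, 0.514, -0.0]
force: [-0.0, 0.2, -0.0]
grip_width: 0.912
grip_force: 0.0
t 5.5 at [ 427.6 -309.9   -7. ] yaw -28.1 tilt [ 0.001 -0.001] F [0.1 0.8 0.1] j6 -0.36 grip 0.915 0.0
 shift [ 0.0005 -0.0009  0.009 ] rz -0.002
```

View pics/w3.png

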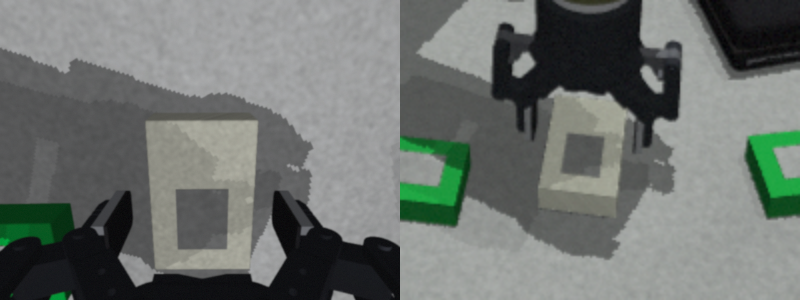

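The tips straddle the carton at side (324,369) and (381,375).

Run:
```python
from h import *
d=cal("side")
for z in(0,5,10,15,20,25,30): print(z,proj(d,[[393,-291,z],[461.5,-328,z]]).round(0).tolist())
for p in((324,369),(381,375)): print(onz(d,p,10).round(),onz(d,p,20).round())
```

```text
0 [[329.0, 379.0], [377.0, 385.0]]
5 [[329.0, 377.0], [377.0, 383.0]]
10 [[329.0, 375.0], [377.0, 381.0]]
15 [[329.0, 373.0], [377.0, 379.0]]
20 [[328.0, 371.0], [377.0, 377.0]]
25 [[328.0, 369.0], [377.0, 375.0]]
30 [[328.0, 367.0], [378.0, 373.0]]
[[ 390. -277.   10.]] [[ 387. -285.   20.]]
[[ 473. -319.   10.]] [[ 469. -326.   20.]]
```

```bash
python3 -m jog '[[0,0,0.007,0,0,0,0.078],[0,0,0.006,0,0,0,0.078],[0,0,0,0,0,0,0.05],[0,0,0,0,0,0,0.05],[0,0,0,0,0,0,0.05]]' 40
python3 -m jog '[[0,0,0,0,0,0,0.05],[0,0,0,0,0,0,0.05],[0,0,0,0,0,0,0.05]]' 40
```

```text
time_s: 5.95
eef_pos: [427.0, -309.3, -21.2]
ee_rot: [0.0, 0.858, 0.514, -0.0]
force: [0.7, -0.4, -1.4]
grip_width: 0.684
grip_force: 43.3
time_s: 6.25
eef_pos: [427.0, -309.2, -21.3]
ee_rot: [-0.0, 0.858, 0.514, -0.0]
force: [-0.7, 0.2, -0.2]
grip_width: 0.689
grip_force: 43.4
```

Gripped (43 N, about 59 mm). I lift and go to a look-out over the case.

```bash
python3 -m jog '[[0,0,-0.02,0,0,0,0.05],[0,0,-0.04,0,0,0,0.05],[0,0,-0.045,0,0,0,0.05],[0.023,0.027,-0.035,0,0,0,0.05],[0.023,0.027,-0.035,0,0,0,0.05]]' | tail -n 6
python3 -m jog '[[0.023,0.027,-0.035,0,0,0,0.05],[0.023,0.027,-0.035,0,0,0,0.05],[0.0235,0.0265,-0.035,0,0,0,0.05],[0,0,-0.02,0,0,-0.126,0.05],[0,0,0,0,0,-0.126,0.05]]' | tail -n 6
python3 -m jog '[[0,0,0,0,0,-0.125,0.05],[0,0,0,0,0,0,0.05],[0,0,0,0,0,0,0.05]]' | tail -n 6
python3 - <<'E'
from h import *
togo([650,-184,120],-6.4)
im=eyes.capture("wrist"); cv2.imwrite("pics/w4.png",im[...,::-1])
E
```

```text
time_s: 6.75
eef_pos: [496.8, -294.1, 155.9]
ee_rot: [0.0, 0.858, 0.513, 0.0]
force: [0.1, -0.7, -1.9]
grip_width: 0.69
grip_force: 43.8
time_s: 7.25
eef_pos: [601.5, -270.7, 281.5]
ee_rot: [0.002, 0.784, 0.62, 0.001]
force: [-0.5, -0.0, -2.0]
grip_width: 0.688
grip_force: 43.9
time_s: 7.55
eef_pos: [600.0, -270.8, 278.4]
ee_rot: [-0.0, 0.747, 0.664, -0.0]
force: [-0.1, -0.0, -0.4]
grip_width: 0.687
grip_force: 43.8
t 7.5 at [ 600.  -270.8  278.4] yaw -6.7 tilt [-0.001  0.   ] F [-0.1 -0.  -0.4] j6 -0.48 grip 0.687 43.8
 shift [0.092  0.0396 0.1584] rz -0.006
```

View pics/w4.png

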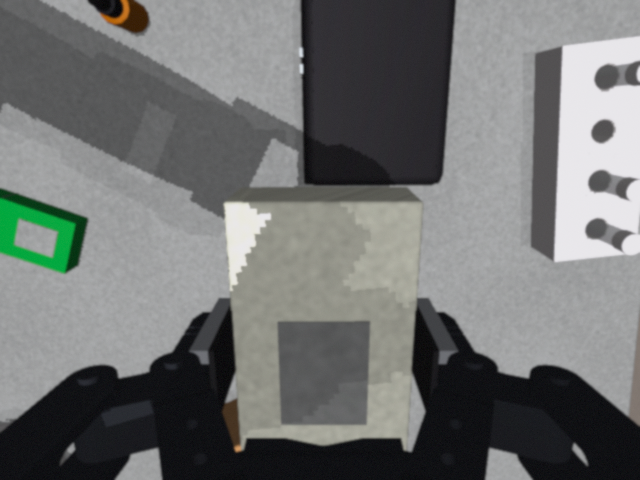

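The carton hangs level in the grip. The case shows its front edge at u≈303, its back edge at u≈450 and its right end at v≈183. I'll fit lines to these, with the left end from the top view.

Run:
```python
from h import *
im=cv2.imread("pics/w4.png"); g=im.mean(2); c=cal("wrist")
print(g[60,296:312].astype(int),g[150,296:312].astype(int),g[60,444:458].astype(int))
def line(c,px,z):
    P=onz(c,px,z)[:,:2].astype(np.float32); vx,vy,x,y=cv2.fitLine(P,cv2.DIST_HUBER,0,.01,.01).ravel(); 
    return np.array([x,y]),np.degrees(np.arctan2(vy,vx))%180
def edge(g,rows,a,b,th,first=True,tr=False):
    G=g.T if tr else g; o=[]
    for v in rows:
        r=np.where(G[v,a:b]<th)[0]
        if len(r): u=a+(r[0]-.5 if first else r[-1]+.5); o.append((v,u) if tr else (u,v))
    return np.array(o)
th=60
F=edge(g,list(range(5,40))+list(range(85,165)),290,330,th); B=edge(g,range(5,160),400,480,th,False)
E=edge(g,range(325,425),150,186,th,False,True)
f=line(c,F,30); b=line(c,B,51.5); e=line(c,E,51.5)
print("front",f,"back",b,"right end",e)
t=cv2.imread("pics/top0.png").mean(2); ct=cal("top")
L=edge(t,range(105,160),335,380,75); Rr=edge(t,range(110,160),400,460,60,False); Bt=edge(t,range(360,430),85,120,60,True,True)
l=line(ct,L,30); r=line(ct,Rr,51.5); bt=line(ct,Bt,51.5)
print("top left",l,"right",r,"back",bt)
yaw=np.radians((f[1]+b[1])/2-90)
ex=np.array([np.cos(yaw),np.sin(yaw)]); ey=np.array([-ex[1],ex[0]])
print("yaw",np.degrees(yaw),"depth",(b[0]-f[0])@ex,"(132) len",(l[0]-r[0])@ey,(l[0]-e[0])@ey,"(172)")
X=((b[0]@ex-65)+(f[0]@ex+67))/2
for q in(r,e): Y=((l[0]@ey-87)+(q[0]@ey+85))/2; print("centre",(X*ex+Y*ey).round(1))
# wrist two-box view not needed; held carton
m=box((im[...,2].astype(int)-im[...,0]>4)&(g>90),215,195,430,440)
z=sense()["eef_pos"][2]+21.3+26; k=onz(c,[[225,203],[421,203]],z); print("carton far edge",k.round(1))
```

```text
[148 147 146 141 122  82  44  21  17  22  24  31  33  36  40  44] [126 104  95  90  89  85  75  53  28  14  18  18  19  18  16  21] [ 38  37  35  33  31  35  62 108 145 160 161 159 157 160]
front (array([ 590.41437, -182.53171], dtype=float32), np.float32(83.23092)) back (array([ 720.36957, -188.68523], dtype=float32), np.float32(83.50311)) right end (array([ 643.8989 , -270.01624], dtype=float32), np.float32(174.01857))
top left (array([ 651.3655 , -100.81876], dtype=float32), np.float32(173.79228)) right (array([ 648.41595, -269.836  ], dtype=float32), np.float32(173.56433)) back (array([ 718.926  , -198.08206], dtype=float32), np.float32(83.65742))
yaw -6.63298 depth 129.79613 (132) len 168.22662 168.9274 (172)
centre [ 656.2 -187.1]
centre [ 656.2 -187.4]
carton far edge [[ 576.4 -220.9  325.8]
 [ 634.3 -227.7  325.8]]
```

Case centre is (656.2, -187.2) and yaw -6.5°, and the sizes check out. I'll bring the carton over it.

```bash
python3 -m jog '[[0.0149,0.0077,0.033,0,0,0,0.05],[0.0149,0.0077,0.033,0,0,0,0.05],[0.0149,0.0077,0.033,0,0,-0.003,0.05],[0.0149,0.0077,0.033,0,0,0,0.05],[0.0149,0.0077,0.033,0,0,0,0.05]]' | tail -n 6
python3 -m jog '[[0.015,0.0076,0.030,0,0,0,0.05],[0,0,0.010,0,0,0,0.05],[0,0,0,0,0,0,0.05],[0,0,0,0,0,0,0.05],[0,0,0,0,0,0,0.05]]' | tail -n 6
python3 -c "
from h import *
togo([656.3,-187.3,39.2],-6.5)"
```

```text
time_s: 8.1
eef_pos: [646.9, -200.5, 112.4]
ee_rot: [-0.0, 0.746, 0.666, -0.0]
force: [1.2, -0.4, -1.6]
grip_width: 0.692
grip_force: 43.9
time_s: 8.6
eef_pos: [656.4, -188.2, 75.8]
ee_rot: [0.001, 0.746, 0.666, 0.001]
force: [-0.2, -1.2, -0.6]
grip_width: 0.69
grip_force: 43.8
t 8.6 at [ 656.4 -188.2   75.8] yaw -6.4 tilt [ 0.003 -0.002] F [-0.2 -1.2 -0.6] j6 -0.34 grip 0.69 43.8
 shift [ 0.0009 -0.0003  0.0366] rz 0.001
```

```bash
python3 -m jog '[[0.0009,0,0.015,0,0,0,0.05],[0,0,0.012,0,0,0,0.05],[0,0,0.005,0,0,0,0.05],[0,0,0.002,0,0,0,0.05],[0,0,0,0,0,0,0.05]]' | tail -n 6
python3 -m jog '[[0,0,0.0015,0,0,0,0.05],[0,0,0,0,0,0,0.05]]' | tail -n 6
python3 -c "
from h import *
togo([656.3,-187.3,39.2],-6.5)"
```

```text
time_s: 9.1
eef_pos: [656.1, -186.2, 39.5]
ee_rot: [-0.0, 0.745, 0.667, -0.0]
force: [-0.4, -0.4, -1.0]
grip_width: 0.69
grip_force: 43.9
time_s: 9.3
eef_pos: [656.3, -186.3, 38.8]
ee_rot: [0.0, 0.745, 0.667, 0.0]
force: [-0.0, 0.5, 1.8]
grip_width: 0.69
grip_force: 44.2
t 9.3 at [ 656.3 -186.3   38.8] yaw -6.4 tilt [ 0.001 -0.   ] F [-0.   0.5  1.8] j6 -0.34 grip 0.69 44.2
 shift [-0.001   0.0001 -0.0004] rz 0.002
```

```bash
python3 -m jog '[[-0.001,0,0,0,0,0,0.05],[0,0,0.0007,0,0,0,0.05],[0,0,0,0,0,0,0.075],[0,0,0,0,0,0,0.075],[0,0,0,0,0,0,0.075]]' | tail -n 6
python3 -m jog '[[0,0,-0.015,0,0,0,0.075],[0,0,-0.04,0,0,0,0.075],[0,0,-0.045,0,0,0,0.075],[0,0,-0.045,0,0,0,0.075],[0,0,-0.045,0,0,0,0.075]]' | tail -n 6
python3 -m jog '[[0,0,-0.02,0,0,0,0.045],[0,0,0,0,0,0,0.045]]' | tail -n 6
python3 - <<'E'
from h import *
s=sense(); togo([440.5,62.5,120],64,s)
t=eyes.capture("top")[...,::-1]; im=eyes.capture("wrist")[...,::-1]
cv2.imwrite("pics/t5.png",t); cv2.imwrite("pics/w5.png",im)
cv2.imwrite("pics/c5.png",np.hstack([cv2.resize(im,(400,300)),cv2.resize(t[80:190,330:470],(400,300))]))
E
```

```text
time_s: 9.8
eef_pos: [655.8, -187.2, 37.3]
ee_rot: [-0.0, 0.745, 0.667, -0.0]
force: [0.5, -0.2, -0.5]
grip_width: 0.875
grip_force: 0.0
time_s: 10.3
eef_pos: [655.6, -187.0, 230.8]
ee_rot: [0.001, 0.745, 0.667, 0.0]
force: [0.7, -0.5, 0.4]
grip_width: 0.876
grip_force: 0.0
time_s: 10.5
eef_pos: [656.7, -187.5, 252.4]
ee_rot: [0.004, 0.745, 0.667, 0.001]
force: [-1.0, 0.7, -0.4]
grip_width: 0.551
grip_force: 0.0
t 10.5 at [ 656.7 -187.5  252.4] yaw -6.4 tilt [ 0.007 -0.003] F [-1.   0.7 -0.4] j6 -0.34 grip 0.551 0.0
 shift [ 0.2249 -0.2436  0.13  ] rz -1.228
```

View pics/c5.png

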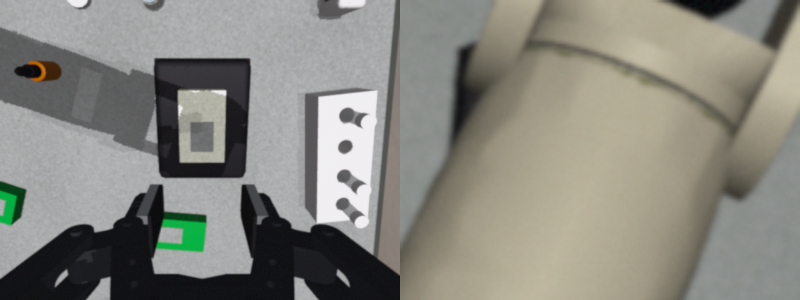

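The carton rests on the case. The top view is blocked by the arm. I'll check the centring numerically from the wrist picture.

Run:
```python
from h import *
im=cv2.imread("pics/w5.png"); g=im.mean(2); s=sense(); c=cal("wrist",s)
f=im.astype(int); m=box((g>85),270,140,370,265)
k=rect(c,m,86); print("carton",k)
th=60; d=(g<th)
from numpy import array
def line(px,z):
    P=onz(c,px,z)[:,:2].astype(np.float32); vx,vy,x,y=cv2.fitLine(P,cv2.DIST_HUBER,0,.01,.01).ravel(); return np.array([x,y]),np.degrees(np.arctan2(vy,vx))%180
def run(rows,lo,hi,first,tr=False):
    o=[]
    for v in rows:
        r=np.where((d.T if tr else d)[v,lo:hi])[0]
        if len(r): u=lo+(r[0]-.5 if first else r[-1]+.5); o.append((v,u) if tr else (u,v))
    return o
f_=line(run(range(180,260),235,300,True),30); b=line(run(range(110,260),340,420,False),51.5)
l=line(run(range(330,385),80,130,True,True),51.5); r=line(run(range(275,380),268,292,False,True),51.5)
print(f_,b,l,r)
a=np.radians(-6.5); ex=array([np.cos(a),np.sin(a)]); ey=array([-ex[1],ex[0]])
print("depth",(b[0]-f_[0])@ex,"len",(l[0]-r[0])@ey)
X=((b[0]@ex-65)+(f_[0]@ex+67))/2; Y=(l[0]+r[0])@ey/2; C=X*ex+Y*ey
print("case",C,"carton off (ex,ey)",((k[0]-C)@ex).round(1),((k[0]-C)@ey).round(1))
```

```text
carton (array([ 655. , -185.7]), array([95.2, 61. ]), 83.6)
(array([ 585.663  , -205.09424], dtype=float32), np.float32(83.04301)) (array([ 719.37836, -184.31609], dtype=float32), np.float32(83.49229)) (array([ 691.7076  , -104.581375], dtype=float32), np.float32(173.60574)) (array([ 658.63385, -269.90002], dtype=float32), np.float32(173.63388))
depth 130.50363694340967 len 168.00000973534767
case [ 654.64409229 -184.90197886] carton off (ex,ey) 0.4 -0.8
```

The carton sits within 1 mm of the centre. Next is the small vial. I hover above it and measure with the wrist camera.

```bash
python3 -m jog '[[0.0321,-0.0348,0.018,0,0,0,0.045],[0.0321,-0.0348,0.018,0,0,0,0.045],[0.0321,-0.0348,0.018,0,0,0,0.045],[0.0321,-0.0348,0.018,0,0,0,0.045],[0.0321,-0.0348,0.018,0,0,0,0.045]]' | tail -n 6
python3 -m jog '[[0.0321,-0.0348,0.018,0,0,0,0.045],[0.0321,-0.0348,0.018,0,0,0,0.045],[0,0,0,0,0,0,0.045],[0,0,0,0,0,0,0.045],[0,0,0,0,0,0,0.045]]' | tail -n 6
python3 - <<'E'
from h import *
s=sense(); togo([440.5,62.5,-15],-6.5,s); c=cal("wrist",s)
im=eyes.capture("wrist")[...,::-1]; cv2.imwrite("pics/w6.png",im)
u,v=proj(c,[[440.5,62.5,42]])[0].astype(int); print(u,v)
cv2.imwrite("pics/c6.png",cv2.resize(im[v-75:v+75,u-100:u+100],(600,450),interpolation=cv2.INTER_CUBIC))
E
```

```text
time_s: 11.1
eef_pos: [500.1, -9.1, 156.5]
ee_rot: [-0.001, 0.745, 0.667, -0.001]
force: [2.3, 0.3, -0.4]
grip_width: 0.524
grip_force: 0.0
time_s: 11.6
eef_pos: [441.9, 59.5, 123.0]
ee_rot: [0.0, 0.745, 0.667, -0.0]
force: [0.2, 0.9, -1.0]
grip_width: 0.53
grip_force: 0.0
t 11.6 at [441.9  59.5 123. ] yaw -6.4 tilt [-0. -0.] F [ 0.2  0.9 -1. ] j6 -0.02 grip 0.53 0.0
 shift [ 0.0029 -0.0017  0.138 ] rz 0.002
320 228
```

View pics/c6.png

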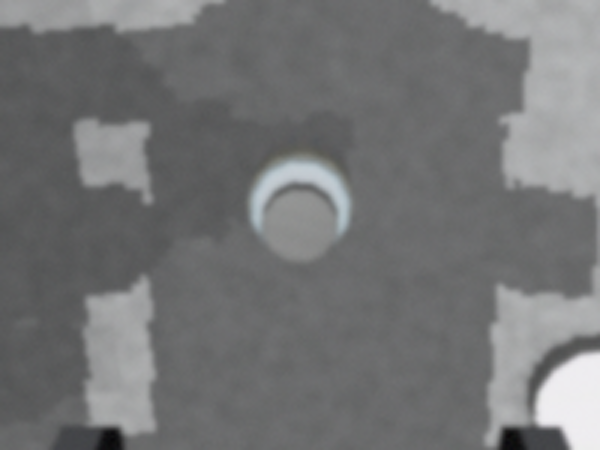

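The crop shows the vial's cap at pixel (320,227), against a predicted (320,228). Position confirmed, so I descend and grip.

```bash
python3 -m jog '[[0.003,-0.0015,0.04,0,0,0,0.045],[0,0,0.04,0,0,0,0.045],[0,0,0.03,0,0,0,0.045],[0,0,0.02,0,0,0,0.045],[0,0,0.006,0,0,0,0.045]]' | tail -n 6
python3 -m jog '[[0,0,0,0,0,0,0.045],[0,0,0,0,0,0,0.045]]' | tail -n 6
python3 -m jog '[[0,0,0,0,0,0,0.018],[0,0,0,0,0,0,0.018],[0,0,0,0,0,0,0.018],[0,0,0,0,0,0,0.018],[0,0,0,0,0,0,0.018]]' 25 | tail -n 6
```

```text
time_s: 12.15
eef_pos: [439.8, 62.5, -14.7]
ee_rot: [-0.001, 0.746, 0.666, -0.001]
force: [-0.1, -0.1, 0.8]
grip_width: 0.524
grip_force: 0.0
time_s: 12.35
eef_pos: [441.2, 62.8, -12.0]
ee_rot: [0.001, 0.745, 0.667, 0.001]
force: [-0.1, -0.2, 0.6]
grip_width: 0.527
grip_force: 0.0
time_s: 12.85
eef_pos: [441.0, 63.0, -12.0]
ee_rot: [0.001, 0.745, 0.667, 0.001]
force: [-0.2, -0.4, 6.3]
grip_width: 0.243
grip_force: 24.3
```

Force +6 N: the tips just touched the table on swinging in. I re-grip 4 mm higher.

```bash
python3 -m jog '[[0,0,0,0,0,0,0.03],[0,0,0,0,0,0,0.03],[0,0,-0.004,0,0,0,0.03],[0,0,0,0,0,0,0.03],[0,0,0,0,0,0,0.018]]' 25| tail -n 6
python3 -m jog '[[0,0,0,0,0,0,0.018],[0,0,0,0,0,0,0.018],[0,0,0,0,0,0,0.018],[0,0,0,0,0,0,0.018]]' 25 | tail -n 6
python3 -c "
from h import *
togo([656,-187,90],-6.4)"
```

```text
time_s: 13.35
eef_pos: [440.5, 63.1, -8.6]
ee_rot: [0.0, 0.745, 0.667, 0.0]
force: [-1.6, 0.1, 5.1]
grip_width: 0.238
grip_force: 24.2
time_s: 13.75
eef_pos: [440.5, 63.1, -8.6]
ee_rot: [0.0, 0.745, 0.667, 0.0]
force: [-0.5, -0.2, 5.9]
grip_width: 0.237
grip_force: 24.3
t 13.8 at [440.5  63.1  -8.6] yaw -6.4 tilt [ 0. -0.] F [-0.5 -0.2  5.9] j6 -0.01 grip 0.237 24.3
 shift [-0.2247  0.2419 -0.0985] rz 0.001
```

```bash
python3 -m jog '[[0,0,-0.015,0,0,0,0.018],[0,0,-0.03,0,0,0,0.018],[0,0,-0.045,0,0,0,0.018],[0,0,-0.04,0,0,0,0.018],[-0.016,0.0174,-0.02,0,0,0,0.018]]' | tail -n 6
python3 -m jog '[[-0.03,0.032,0,0,0,0,0.018],[-0.03,0.032,0,0,0,0,0.018],[-0.03,0.032,0,0,0,0,0.018],[-0.03,0.032,0,0,0,0,0.018],[-0.03,0.032,0,0,0,0,0.018]]' | tail -n 6
python3 -m jog '[[-0.03,0.032,0,0,0,0,0.018],[-0.02,0.022,0,0,0,0,0.018],[-0.0084,0.010,0,0,0,0,0.018],[0,0,0.02,0,0,0,0.018],[0,0,0.02,0,0,0,0.018]]' | tail -n 6
python3 -m jog '[[0,0,0,0,0,0,0.018],[0,0,0,0,0,0,0.018]]' | tail -n 6
python3 -c "
from h import *
togo([655.5,-186.7,78],-6.4)"
```

```text
time_s: 14.25
eef_pos: [455.9, 46.2, 144.2]
ee_rot: [0.001, 0.745, 0.668, 0.001]
force: [-0.0, 1.0, -0.9]
grip_width: 0.238
grip_force: 24.6
time_s: 14.75
eef_pos: [599.0, -123.0, 140.7]
ee_rot: [-0.0, 0.745, 0.667, -0.0]
force: [0.3, 0.4, 1.1]
grip_width: 0.237
grip_force: 24.6
time_s: 15.25
eef_pos: [655.5, -187.1, 100.0]
ee_rot: [-0.0, 0.745, 0.667, 0.0]
force: [0.3, 0.0, -0.7]
grip_width: 0.239
grip_force: 24.7
time_s: 15.45
eef_pos: [655.4, -186.6, 101.3]
ee_rot: [-0.0, 0.745, 0.667, -0.0]
force: [-0.2, 0.7, 0.5]
grip_width: 0.236
grip_force: 24.6
t 15.4 at [ 655.4 -186.6  101.3] yaw -6.4 tilt [-0.  0.] F [-0.2  0.7  0.5] j6 -0.34 grip 0.236 24.6
 shift [-0.0001  0.0001  0.0233] rz 0.001
```

```bash
python3 -m jog '[[0,0,0.01,0,0,0,0.018],[0,0,0.008,0,0,0,0.018],[0,0,0.003,0,0,0,0.018],[0,0,0.001,0,0,0,0.018],[0,0,0,0,0,0,0.018]]' | tail -n 6
python3 -m jog '[[0,0,0.001,0,0,0,0.018],[0,0,0,0,0,0,0.018]]' | tail -n 6
```

```text
time_s: 15.95
eef_pos: [655.5, -186.7, 79.2]
ee_rot: [0.0, 0.745, 0.667, 0.0]
force: [-0.3, 0.7, -1.0]
grip_width: 0.24
grip_force: 24.6
time_s: 16.15
eef_pos: [655.4, -186.7, 78.3]
ee_rot: [0.0, 0.745, 0.667, 0.0]
force: [-0.4, -0.2, -0.5]
grip_width: 0.239
grip_force: 24.6
```

```bash
python3 -m jog '[[0,0,0.0008,0,0,0,0.018],[0,0,0,0,0,0,0.018]]' | tail -n 6
python3 -m jog '[[0,0,0.0008,0,0,0,0.018],[0,0,0,0,0,0,0.018]]' | tail -n 6
```

```text
time_s: 16.35
eef_pos: [655.5, -186.7, 77.5]
ee_rot: [0.0, 0.745, 0.667, 0.0]
force: [-0.3, -0.1, 0.6]
grip_width: 0.236
grip_force: 24.7
time_s: 16.55
eef_pos: [655.6, -186.8, 77.5]
ee_rot: [0.0, 0.745, 0.667, 0.0]
force: [-1.6, 0.6, 4.5]
grip_width: 0.237
grip_force: 25.2
```

```bash
python3 -m jog '[[0,0,0,0,0,0,0.024],[0,0,0,0,0,0,0.03],[0,0,0,0,0,0,0.045],[0,0,0,0,0,0,0.045],[0,0,-0.01,0,0,0,0.05]]' | tail -n 6
python3 -m jog '[[0,0,-0.03,0,0,0,0.05],[0,0,-0.045,0,0,0,0.05],[0,0,-0.045,0,0,0,0.05],[0,0,-0.02,0,0,0,0.05],[0,0,0,0,0,0,0.05]]' | tail -n 6
python3 - <<'E'
from h import *
s=sense(); togo([608,-12.5,140],-6.5,s)
im=eyes.capture("wrist")[...,::-1]; cv2.imwrite("pics/w7.png",im); d=eyes.capture("side")[...,::-1]
cv2.imwrite("pics/c7.png",np.hstack([cv2.resize(im[60:360,180:480],(400,400)),cv2.resize(d[220:340,360:480],(400,400))]))
E
```

```text
time_s: 17.05
eef_pos: [654.7, -186.4, 85.4]
ee_rot: [-0.001, 0.745, 0.667, -0.001]
force: [0.0, 0.5, -0.1]
grip_width: 0.583
grip_force: 0.0
time_s: 17.55
eef_pos: [656.4, -187.1, 231.2]
ee_rot: [0.003, 0.745, 0.667, 0.001]
force: [-0.6, -0.1, -0.9]
grip_width: 0.584
grip_force: 0.0
t 17.6 at [ 656.4 -187.1  231.2] yaw -6.4 tilt [ 0.007 -0.003] F [-0.6 -0.1 -0.9] j6 -0.34 grip 0.584 0.0
 shift [ 0.1684 -0.0681  0.0903] rz 0.002
```

View pics/c7.png

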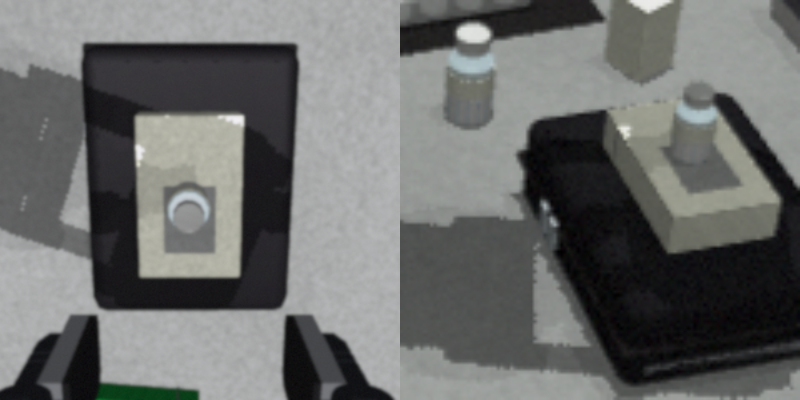

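The small vial stands on the middle of the carton. Next is the large vial: I check the small vial's position, then hover over the large one.

```bash
python3 -c "
from h import *
s=sense();c=cal('wrist',s);print(onz(c,[[322.5,221]],128)); k=rect(c,box(cv2.imread('pics/w7.png').mean(2)>85,275,140,365,270),86);print(k)"
python3 -m jog '[[0.0335,-0.0135,0.018,0,0,0,0.05],[0.0335,-0.0135,0.018,0,0,0,0.05],[0.0335,-0.0135,0.018,0,0,0,0.05],[0.0335,-0.0135,0.018,0,0,0,0.05],[0.0335,-0.0135,0.018,0,0,0,0.05]]' | tail -n 6
python3 -m jog '[[0,0,0,0,0,0,0.05],[0,0,0,0,0,0,0.05],[0,0,0,0,0,0,0.05]]' | tail -n 6
python3 - <<'E'
from h import *
s=sense(); togo([608,-12.5,0],-6.5,s); c=cal("wrist",s)
im=eyes.capture("wrist")[...,::-1]; cv2.imwrite("pics/w8.png",im)
u,v=proj(c,[[608,-12.5,62]])[0].astype(int); print(u,v)
cv2.imwrite("pics/c8.png",cv2.resize(im[max(0,v-110):v+110,:],(640,220)))
E
```

```text
[[ 654.92849473 -183.09951007  128.        ]]
(array([ 653.8, -184.3]), array([95.1, 60.4]), 83.6)
time_s: 18.15
eef_pos: [605.3, -11.2, 134.2]
ee_rot: [-0.001, 0.745, 0.667, -0.001]
force: [1.1, 0.0, -0.3]
grip_width: 0.583
grip_force: 0.0
time_s: 18.45
eef_pos: [607.1, -13.7, 136.5]
ee_rot: [0.0, 0.746, 0.666, -0.0]
force: [-0.4, -0.9, -0.7]
grip_width: 0.581
grip_force: 0.0
t 18.4 at [607.1 -13.7 136.5] yaw -6.4 tilt [ 0. -0.] F [-0.4 -0.9 -0.7] j6 -0.1 grip 0.581 0.0
 shift [0.0013 0.0007 0.1365] rz 0.002
324 234
```

View pics/c8.png

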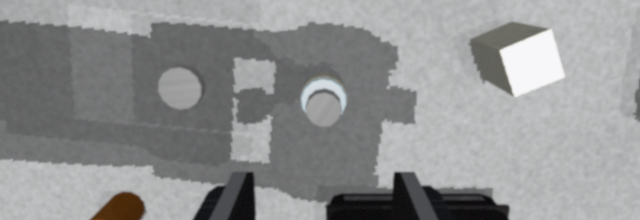

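The wrist view shows the large vial's cap at pixel (323,231), about 1.5 mm further in y than predicted. I descend and grip.

```bash
python3 -m jog '[[0.0025,0.0005,0.04,0,0,0,0.05],[0,0,0.04,0,0,0,0.05],[0,0,0.035,0,0,0,0.05],[0,0,0.02,0,0,0,0.05],[0,0,0.005,0,0,0,0.05]]' | tail -n 6
python3 -m jog '[[0,0,0,0,0,0,0.05],[0,0,0,0,0,0,0.025],[0,0,0,0,0,0,0.025],[0,0,0,0,0,0,0.025],[0,0,0,0,0,0,0.025]]' 30| tail -n 6
python3 -m jog '[[0,0,0,0,0,0,0.025],[0,0,0,0,0,0,0.025]]' 30| tail -n 6
python3 -c "
from h import *
togo([648.4,192.6,120],-6.4)"
```

```text
time_s: 19.0
eef_pos: [606.6, -11.1, -5.8]
ee_rot: [-0.001, 0.746, 0.666, -0.001]
force: [-0.1, -0.2, 0.1]
grip_width: 0.587
grip_force: 0.0
time_s: 19.5
eef_pos: [608.7, -10.7, -1.8]
ee_rot: [0.001, 0.745, 0.667, 0.001]
force: [-0.3, -1.6, 6.9]
grip_width: 0.335
grip_force: 29.7
time_s: 19.7
eef_pos: [608.7, -10.7, -1.8]
ee_rot: [0.001, 0.745, 0.667, 0.001]
force: [-1.2, -1.0, 6.7]
grip_width: 0.337
grip_force: 29.7
t 19.7 at [608.7 -10.7  -1.8] yaw -6.4 tilt [ 0.003 -0.001] F [-1.2 -1.   6.7] j6 -0.1 grip 0.337 29.7
 shift [ 0.2064  0.0173 -0.1219] rz 0.001
```

```bash
python3 -m jog '[[0,0,-0.015,0,0,0,0.025],[0,0,-0.035,0,0,0,0.025],[0,0,-0.045,0,0,0,0.025],[0,0,-0.045,0,0,0,0.025],[0.02,0.0015,-0.03,0,0,0,0.025]]' | tail -n 6
python3 -m jog '[[0.04,0.0035,0,0,0,0,0.025],[0.04,0.0035,0,0,0,0,0.025],[0.04,0.0035,0,0,0,0,0.025],[0.04,0.0035,0,0,0,0,0.025],[0.0264,0.0018,0,0,0,0,0.025]]' | tail -n 6
python3 -m jog '[[0,0,0,0,0,0,0.025],[0,0,0,0,0,0,0.025]]' | tail -n 6
python3 - <<'E'
from h import *
s=sense(); togo([648.4,192.6,1],-6.4,s)
im=eyes.capture("wrist")[...,::-1]; cv2.imwrite("pics/w9.png",im)
E
```

```text
time_s: 20.2
eef_pos: [611.9, 8.0, 171.3]
ee_rot: [0.002, 0.746, 0.666, 0.001]
force: [1.1, -0.1, -1.1]
grip_width: 0.333
grip_force: 29.9
time_s: 20.7
eef_pos: [647.4, 195.7, 167.6]
ee_rot: [0.0, 0.745, 0.667, 0.0]
force: [-1.0, 0.9, -1.3]
grip_width: 0.341
grip_force: 29.9
time_s: 20.9
eef_pos: [647.5, 193.0, 167.1]
ee_rot: [0.0, 0.745, 0.667, 0.0]
force: [0.4, -0.3, -1.0]
grip_width: 0.339
grip_force: 29.9
t 20.9 at [647.5 193.  167.1] yaw -6.3 tilt [ 0. -0.] F [ 0.4 -0.3 -1. ] j6 0.23 grip 0.339 29.9
 shift [-0.0003  0.0009  0.1661] rz 0.002
```

View pics/w9.png

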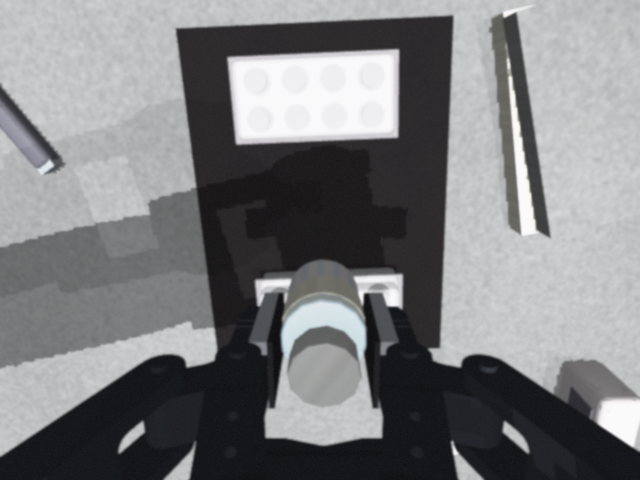

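The wrist view shows box a with corners (228,57), (399,49), (399,137) and (236,145). Box b's upper edge runs from (255,279) to (403,275). The vial is upright in the grip.

Run:
```python
from h import *
c=cal("wrist"); ct=cal("top")
P=onz(c,[[228,57],[399,49],[399,137],[236,145]],24.5); print(P.round(1)[:,:2].tolist(),P.mean(0)[:2].round(1))
for z in(24.5,47): Q=onz(c,[[255,279],[403,275]],z); print("b edge",Q.round(1)[:,:2].tolist())
M=onz(c,[[178,28],[452,16],[440,348],[218,348]],2); print("mat",M.mean(0)[:2].round(1),np.linalg.norm(np.diff(M,axis=0),axis=1).round())
```

```text
[[594.6, 306.7], [711.3, 298.7], [707.7, 240.2], [590.0, 247.8]] [650.9 273.3]
b edge [[587.3, 143.0], [704.4, 133.3]]
b edge [[592.2, 151.7], [700.9, 142.7]]
mat [646.9 193.3] [197. 269. 199.]
```

Midpoint between the boxes is (647.8, 192). I lower the vial.

```bash
python3 -m jog '[[-0.001,0,0.03,0,0,0,0.025],[0,0,0.045,0,0,0,0.025],[0,0,0.04,0,0,0,0.025],[0,0,0.03,0,0,0,0.025],[0,0,0.012,0,0,0,0.025]]' | tail -n 6
python3 -m jog '[[0,0,0.004,0,0,0,0.025],[0,0,0.003,0,0,0,0.025],[0,0,0.001,0,0,0,0.025],[0,0,0,0,0,0,0.025]]' | tail -n 6
```

```text
time_s: 21.45
eef_pos: [646.1, 190.3, 6.8]
ee_rot: [-0.001, 0.746, 0.666, -0.002]
force: [-0.2, 0.1, -0.2]
grip_width: 0.332
grip_force: 29.9
time_s: 21.85
eef_pos: [648.2, 191.9, 2.8]
ee_rot: [0.001, 0.745, 0.667, 0.001]
force: [1.0, 0.5, -0.6]
grip_width: 0.334
grip_force: 29.9
```

```bash
python3 -m jog '[[0,0,0.001,0,0,0,0.025],[0,0,0,0,0,0,0.025]]' | tail -n 6;  python3 -c "
from h import *
togo([647.8,192,0.2],-6.4)"
```

```text
time_s: 22.05
eef_pos: [647.7, 192.0, 0.9]
ee_rot: [0.0, 0.745, 0.667, 0.0]
force: [-0.9, -0.3, -0.9]
grip_width: 0.337
grip_force: 29.9
t 22.1 at [647.7 192.    0.9] yaw -6.4 tilt [0. 0.] F [-0.9 -0.3 -0.9] j6 0.23 grip 0.337 29.9
 shift [0.     0.0001 0.0007] rz 0.001
```

```bash
python3 -m jog '[[0,0,0.0008,0,0,0,0.025],[0,0,0,0,0,0,0.025]]' | tail -n 4
python3 -m jog '[[0,0,0.0005,0,0,0,0.025],[0,0,0,0,0,0,0.025]]' | tail -n 4
```

```text
ee_rot: [0.0, 0.745, 0.667, 0.0]
force: [-0.9, -0.5, 4.0]
grip_width: 0.334
grip_force: 30.2
ee_rot: [0.0, 0.745, 0.667, 0.0]
force: [-3.1, 0.6, 7.7]
grip_width: 0.334
grip_force: 30.6
```

The vial is in contact. I release, lift, and go to the pen.

```bash
python3 -m jog '[[0,0,-0.0005,0,0,0,0.032],[0,0,0,0,0,0,0.04],[0,0,0,0,0,0,0.05],[0,0,0,0,0,0,0.05],[0,0,-0.01,0,0,0,0.05]]' | tail -n 6
python3 -m jog '[[0,0,-0.03,0,0,0,0.05],[0,0,-0.045,0,0,0,0.05],[0,0,-0.045,0,0,0,0.05],[0.0135,-0.041,-0.01,0,0,0,0.05],[0.0135,-0.041,0,0,0,0,0.05]]' | tail -n 6
python3 -m jog '[[0.0135,-0.041,0,0,0,0,0.05],[0.0135,-0.041,0,0,0,0,0.05],[0.0135,-0.041,0,0,0,0,0.05],[0.0135,-0.041,0,0,0,0,0.05],[0,0,0,0,0,-0.12,0.04]]' | tail -n 6
python3 -m jog '[[0,0,0,0,0,-0.12,0.04],[0,0,0,0,0,-0.12,0.04],[0,0,0,0,0,-0.12,0.04],[0,0,0,0,0,-0.117,0.04],[0,0,0,0,0,0,0.04]]' | tail -n 6
python3 -m jog '[[0,0,0,0,0,0,0.04]]' | tail -n 6
python3 - <<'E'
from h import *
s=sense(); togo([412.5,300.2,0],27.8,s); c=cal("wrist",s)
im=eyes.capture("wrist")[...,::-1]; t=eyes.capture("side")[...,::-1]; cv2.imwrite("pics/w10.png",im)
cv2.imwrite("pics/c10.png",np.hstack([cv2.resize(im,(480,360)),cv2.resize(t[150:300,260:410],(320,360))]))
E
```

```text
time_s: 22.95
eef_pos: [646.7, 191.8, 8.6]
ee_rot: [-0.001, 0.745, 0.667, -0.001]
force: [-0.5, 0.1, 0.1]
grip_width: 0.585
grip_force: 0.0
time_s: 23.45
eef_pos: [569.5, 228.0, 142.8]
ee_rot: [0.001, 0.746, 0.666, 0.002]
force: [0.4, 0.6, -1.0]
grip_width: 0.584
grip_force: 0.0
time_s: 23.95
eef_pos: [408.3, 301.4, 140.8]
ee_rot: [-0.0, 0.702, 0.712, 0.0]
force: [1.0, -0.4, -0.2]
grip_width: 0.467
grip_force: 0.0
time_s: 24.45
eef_pos: [412.2, 299.8, 140.4]
ee_rot: [0.0, 0.516, 0.857, 0.0]
force: [-0.1, -0.3, 0.2]
grip_width: 0.472
grip_force: 0.0
time_s: 24.55
eef_pos: [412.2, 299.7, 140.2]
ee_rot: [0.0, 0.518, 0.856, 0.0]
force: [-0.6, -0.3, 0.5]
grip_width: 0.468
grip_force: 0.0
t 24.6 at [412.2 299.7 140.2] yaw 27.7 tilt [0.001 0.   ] F [-0.6 -0.3  0.5] j6 -0.08 grip 0.468 0.0
 shift [0.0003 0.0004 0.1402] rz -0.002
```

View pics/c10.png

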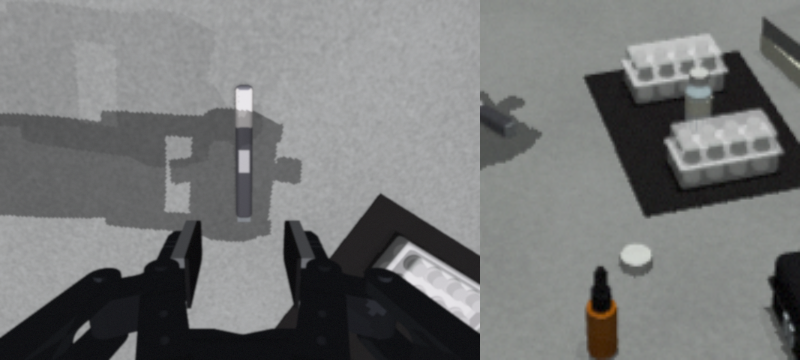

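The large vial stands between the boxes. The pen in the wrist view runs from (325,114) to (325,295) and is parallel to the pads.

Run:
```python
from h import *
c=cal("wrist"); im=cv2.imread("pics/w10.png").mean(2)
P=onz(c,[[325.5,114],[325.5,295]],14); print(P.round(1),P.mean(0).round(1),np.linalg.norm(P[1]-P[0]))
print([im[v,308:342].astype(int).tolist() for v in(150,270)])
togo([*P.mean(0)[:2],0],27.8)
```

```text
[[380.9 362.9  14. ]
 [442.6 245.8  14. ]] [411.8 304.4  14. ] 132.41636979227036
[[87, 87, 88, 87, 89, 100, 120, 138, 150, 160, 168, 172, 174, 174, 174, 173, 172, 173, 174, 170, 165, 156, 151, 148, 142, 139, 133, 123, 107, 93, 88, 87, 89, 96], [98, 98, 99, 99, 93, 89, 78, 67, 67, 71, 74, 79, 82, 82, 82, 82, 82, 82, 82, 81, 83, 82, 81, 78, 75, 70, 67, 73, 87, 97, 100, 101, 100, 101]]
t 24.6 at [412.1 299.7 140. ] yaw 27.7 tilt [0. 0.] F [ 0.2 -0.2  0.6] j6 -0.09 grip 0.467 0.0
 shift [0.0043 0.0018 0.14  ] rz -0.001
```

```bash
python3 -m jog '[[0.0035,0.0015,0.04,0,0,0,0.04],[0,0,0.045,0,0,0,0.04],[0,0,0.035,0,0,0,0.04],[0,0,0.02,0,0,0,0.04],[0,0,0.009,0,0,0,0.04]]' | tail -n 6
python3 -m jog '[[0,0,0,0,0,0,0.04],[0,0,0,0,0,0,0.01],[0,0,0,0,0,0,0.01],[0,0,0,0,0,0,0.01],[0,0,0,0,0,0,0.01]]' 30| tail -n 6
python3 -m jog '[[0,0,0,0,0,0,0.01],[0,0,0,0,0,0,0.01]]' 30| tail -n 6
python3 -c "
from h import *
togo([522.7,-171.3,150],-6.5)"
```

```text
time_s: 25.15
eef_pos: [410.9, 303.1, -11.0]
ee_rot: [-0.001, 0.517, 0.856, -0.001]
force: [0.5, 0.6, 0.1]
grip_width: 0.47
grip_force: 0.0
time_s: 25.65
eef_pos: [412.1, 303.6, -8.7]
ee_rot: [0.0, 0.516, 0.856, 0.0]
force: [-0.5, 0.9, -0.4]
grip_width: 0.116
grip_force: 0.0
time_s: 25.85
eef_pos: [411.8, 303.5, -9.2]
ee_rot: [0.0, 0.516, 0.856, 0.0]
force: [0.2, 0.2, 1.5]
grip_width: 0.114
grip_force: 0.0
t 25.9 at [411.8 303.5  -9.2] yaw 27.8 tilt [0. 0.] F [0.2 0.2 1.5] j6 -0.08 grip 0.114 0.0
 shift [-0.4716 -0.1237 -0.1592] rz 0.599
```

No grip: the tips are still above the pen. I open and go 11 mm lower.

```bash
python3 -m jog '[[0,0,0,0,0,0,0.035],[0,0,0,0,0,0,0.035],[0,0,0,0,0,0,0.035],[0,0,0.006,0,0,0,0.035],[0,0,0.005,0,0,0,0.035]]' | tail -n 6
python3 -m jog '[[0,0,0,0,0,0,0.01],[0,0,0,0,0,0,0.01],[0,0,0,0,0,0,0.01],[0,0,0,0,0,0,0.01],[0,0,0,0,0,0,0.01]]' 30| tail -n 6
```

```text
time_s: 26.35
eef_pos: [411.7, 303.4, -20.8]
ee_rot: [-0.0, 0.516, 0.856, -0.0]
force: [-0.1, -0.8, -0.5]
grip_width: 0.411
grip_force: 0.0
time_s: 26.85
eef_pos: [411.8, 303.5, -20.2]
ee_rot: [0.0, 0.516, 0.856, 0.0]
force: [-0.2, 0.4, -0.5]
grip_width: 0.173
grip_force: 32.1
```

Gripped. I lift and carry the pen over to the front of the case.

```bash
python3 -m jog '[[0,0,-0.015,0,0,0,0.01],[0,0,-0.035,0,0,0,0.01],[0,0,-0.045,0,0,0,0.01],[0,0,-0.045,0,0,0,0.01],[-0.0236,-0.0062,-0.03,0,0,0,0.01]]' | tail -n 6
python3 -m jog '[[-0.0472,-0.0124,0,0,0,0,0.01],[-0.0472,-0.0124,0,0,0,0,0.01],[-0.0472,-0.0124,0,0,0,0,0.01],[-0.0472,-0.0124,0,0,0,0,0.01],[-0.0472,-0.0124,0,0,0,0,0.01]]' | tail -n 6
python3 -m jog '[[-0.0472,-0.0124,0,0,0,0,0.01],[-0.0472,-0.0124,0,0,0,0,0.01],[-0.0472,-0.0124,0,0,0,0,0.01],[-0.0472,-0.0124,0,0,0,0,0.01],[-0.0236,-0.006,0,0,0,0,0.01]]' | tail -n 6
python3 -m jog '[[0,0,0,0,0,0.12,0.01],[0,0,0,0,0,0.12,0.01],[0,0,0,0,0,0.12,0.01],[0,0,0,0,0,0.12,0.01],[0,0,0,0,0,0.119,0.01]]' | tail -n 6
python3 -m jog '[[0,0,0,0,0,0,0.01],[0,0,0,0,0,0,0.01]]' | tail -n 6
python3 - <<'E'
from h import *
s=sense(); togo([522.7,-171.3,-20],-6.5,s)
im=eyes.capture("wrist")[...,::-1]; cv2.imwrite("pics/w11.png",im)
E
```

```text
time_s: 27.35
eef_pos: [417.5, 281.1, 152.9]
ee_rot: [0.001, 0.515, 0.857, 0.002]
force: [0.8, -0.1, -0.9]
grip_width: 0.173
grip_force: 32.1
time_s: 27.85
eef_pos: [472.8, 40.2, 149.9]
ee_rot: [0.0, 0.516, 0.856, 0.0]
force: [1.1, 1.0, -0.4]
grip_width: 0.175
grip_force: 32.1
time_s: 28.35
eef_pos: [522.9, -175.3, 149.6]
ee_rot: [0.0, 0.517, 0.856, -0.0]
force: [1.2, 1.2, -0.4]
grip_width: 0.178
grip_force: 32.1
time_s: 28.85
eef_pos: [522.7, -171.7, 149.6]
ee_rot: [-0.0, 0.748, 0.664, -0.0]
force: [-0.0, -0.2, -0.5]
grip_width: 0.171
grip_force: 32.1
time_s: 29.05
eef_pos: [522.7, -171.7, 149.7]
ee_rot: [-0.0, 0.745, 0.667, -0.0]
force: [-0.9, 0.4, -0.3]
grip_width: 0.178
grip_force: 32.1
t 29.1 at [ 522.7 -171.7  149.7] yaw -6.3 tilt [-0.  0.] F [-0.9  0.4 -0.3] j6 -0.42 grip 0.178 32.1
 shift [ 4.000e-04 -1.000e-04  1.697e-01] rz 0.004
```

View pics/w11.png

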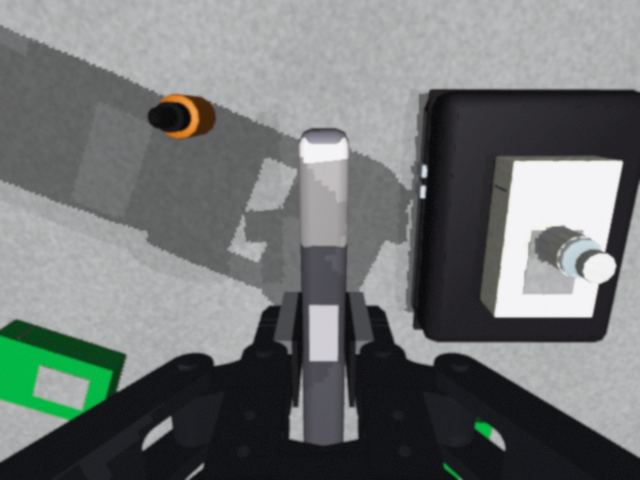

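The pen is held straight, with the cap end at (323,130). The case front rib shows at u≈425 and the zip pulls at (424,172) and (423,191). I'll compute the pen's offset and the case front.

Run:
```python
from h import *
s=sense(); c=cal("wrist",s); T=s["eef_pos"]; a=np.radians(-6.4); ey=np.array([-np.sin(a),np.cos(a)]); ex=np.array([np.cos(a),np.sin(a)])
for v,z in((129,170),(129,178),(139,184)):
    P=onz(c,[[323.5,v]],z)[0]; print("end along tool x",((P[:2]-T[:2])@ey).round(1),"tool y",((P[:2]-T[:2])@ex).round(1))
g=cv2.imread("pics/w11.png").mean(2)
print([g[v,405:440].astype(int).tolist() for v in(130,230)])
# pen side: side edges at two rows
for v in(170,230):
    r=g[v,285:365]; print(v,r[8:70:3].astype(int).tolist())
```

```text
end along tool x 67.0 tool y -0.1
end along tool x 67.3 tool y -0.1
end along tool x 64.5 tool y -0.1
[[166, 166, 167, 167, 165, 165, 163, 161, 163, 160, 158, 146, 125, 105, 97, 95, 87, 71, 54, 46, 38, 26, 27, 28, 29, 24, 13, 12, 13, 11, 2, 12, 14, 13, 16], [107, 128, 150, 154, 139, 116, 101, 96, 95, 93, 79, 59, 48, 40, 30, 26, 27, 27, 18, 14, 10, 11, 10, 11, 13, 15, 17, 20, 24, 22, 26, 28, 27, 30, 30]]
170 [177, 161, 116, 143, 154, 165, 171, 187, 191, 191, 191, 190, 192, 191, 192, 188, 174, 162, 133, 107, 107]
230 [115, 117, 112, 140, 151, 159, 165, 167, 165, 165, 164, 163, 164, 164, 163, 157, 148, 142, 120, 118, 114]
```

```bash
python3 -m jog '[[-0.0006,0,0.03,0,0,0.003,0.01],[0,0,0.045,0,0,0,0.01],[0,0,0.045,0,0,0,0.01],[0,0,0.03,0,0,0,0.01],[0,0,0.014,0,0,0,0.01]]' | tail -n 6
python3 -m jog '[[0,0,0.002,0,0,0,0.01],[0,0,0.001,0,0,0,0.01],[0,0,0,0,0,0,0.01]]' | tail -n 6
python3 -c "
from h import *
togo([522.7,-172.2,-20],-6.5)"
```

```text
time_s: 29.6
eef_pos: [521.4, -171.6, -16.9]
ee_rot: [-0.002, 0.746, 0.666, -0.001]
force: [0.7, 0.3, -0.3]
grip_width: 0.171
grip_force: 32.1
time_s: 29.9
eef_pos: [523.6, -172.8, -15.8]
ee_rot: [0.001, 0.747, 0.665, 0.0]
force: [0.7, 0.2, -0.5]
grip_width: 0.178
grip_force: 32.1
t 29.9 at [ 523.6 -172.8  -15.8] yaw -6.6 tilt [ 0.002 -0.001] F [ 0.7  0.2 -0.5] j6 -0.42 grip 0.178 32.1
 shift [ 0.0005 -0.001   0.0042] rz -0.002
```

```bash
python3 -m jog '[[0,0,0.001,0,0,0,0.01],[0,0,0,0,0,0,0.01],[0,0,0,0,0,0,0.01]]' | tail -n 6
python3 -c "
from h import *
togo([522.7,-172.2,-20],-6.5)"
```

```text
time_s: 30.2
eef_pos: [522.9, -172.4, -17.9]
ee_rot: [0.0, 0.747, 0.665, 0.0]
force: [-0.5, 0.6, -0.3]
grip_width: 0.173
grip_force: 32.1
t 30.2 at [ 522.9 -172.4  -17.9] yaw -6.6 tilt [ 0.001 -0.   ] F [-0.5  0.6 -0.3] j6 -0.42 grip 0.173 32.1
 shift [ 0.0002 -0.0002  0.0021] rz -0.002
```

```bash
python3 -m jog '[[0,0,0.0015,0,0,0,0.01],[0,0,0,0,0,0,0.01],[0,0,0,0,0,0,0.01]]' | grep -E "eef|force"
python3 -m jog '[[0,0,0.0007,0,0,0,0.01],[0,0,0,0,0,0,0.01]]' | grep -E "eef|force"
```

```text
eef_pos: [522.7, -172.3, -19.8]
force: [-0.0, -0.3, -0.4]
grip_force: 32.1
eef_pos: [522.7, -172.3, -20.6]
force: [1.4, 0.3, 0.5]
grip_force: 32.1
```

```bash
python3 -m jog '[[0,0,0.0005,0,0,0,0.01],[0,0,0,0,0,0,0.02],[0,0,0,0,0,0,0.03],[0,0,0,0,0,0,0.04],[0,0,0,0,0,0,0.04]]' | grep -E "eef|force"
python3 -m jog '[[0,0,-0.015,0,0,0,0.04],[0,0,-0.035,0,0,0,0.04],[0,0,-0.045,0,0,0,0.04],[0,0,-0.045,0,0,0,0.04],[0,0,-0.045,0,0,0,0.04]]' | grep -E "eef|force"
python3 -m jog '[[0,-0.02,-0.04,0,0,0,0.04],[0.0242,-0.036,0,0,0,0,0.04],[0.0242,-0.036,0,0,0,0,0.04],[0.0242,-0.036,0,0,0,0,0.04],[0.0242,-0.036,0,0,0,0,0.04]]' | grep -E "eef|force"
python3 -m jog '[[0.0242,-0.036,0,0,0,0,0.04],[0.0242,-0.036,0,0,0,0,0.04],[0,0,0,0,0,0,0.04],[0,0,0,0,0,0,0.04]]' | grep -E "eef|force"
python3 - <<'E'
from h import *
t=eyes.capture("top")[...,::-1]; d=eyes.capture("side")[...,::-1]; cv2.imwrite("pics/t12.png",t); cv2.imwrite("pics/s12.png",d)
cv2.imwrite("pics/c12.png",np.vstack([cv2.resize(t[70:270,100:500],(600,300)),cv2.resize(d[140:400,240:540],(600,300))]))
E
```

```text
eef_pos: [522.7, -172.3, -21.0]
force: [-0.9, -0.0, 0.3]
grip_force: 0.0
eef_pos: [522.4, -172.1, 165.9]
force: [0.5, -0.7, 0.1]
grip_force: 0.0
eef_pos: [369.5, -56.1, 203.9]
force: [0.4, 0.3, -0.2]
grip_force: 0.0
eef_pos: [305.2, -0.6, 204.4]
force: [-0.0, 0.4, -0.1]
grip_force: 0.0
```

View pics/c12.png

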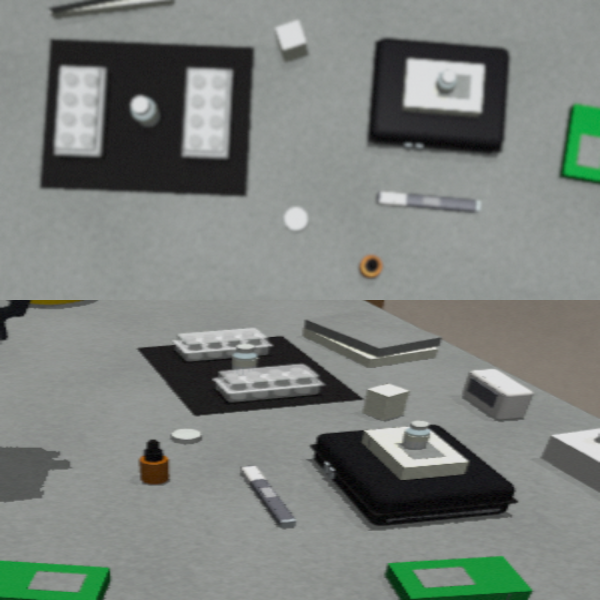

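Everything stands as asked: the carton and small vial on the case, the large vial between the boxes, and the pen in front of the case. The dropper is upright. One numerical check in the top view before handing in.

Run:
```python
from h import *
t=cv2.imread("pics/t12.png"); f=t.astype(int); g=f.mean(2); c=cal("top")
bg=cv2.medianBlur(t,51).astype(int)
p=rect(c,box((abs(f-bg).sum(2)>60),345,190,425,217),10); print("pen",p)
k=rect(c,box(g>110,362,100,428,150),86); print("carton",k)
m=box(g>200,180,125,210,148); q=np.argwhere(m)[:,::-1].mean(0); print("large vial",onz(c,q,64).round(1))
m=box(g>200,393,115,402,127); q=np.argwhere(m)[:,::-1]; print("small",len(q))
sat=f.max(2)-f.min(2); m=box(sat>60,330,230,365,265);q=np.argwhere(m)[:,::-1];print("drop",onz(c,q.mean(0),50).round(1))
C=np.array([655.8,-186.8]); a=np.radians(-6.5); E=np.array([[np.cos(a),np.sin(a)],[-np.sin(a),np.cos(a)]])
for n,o in(("pen",p),("carton",k)): print(n,"in case frame",(E@(o[0]-C)).round(1))
```

```text
pen (array([ 522.6, -169.2]), array([131.3,  19.9]), 83.5)
carton (array([ 656.2, -188. ]), array([97.5, 62.6]), 83.7)
large vial [[647.6 189.6  64. ]]
small 64
drop [[438.1 -91.9  50. ]]
pen in case frame [-134.3    2.4]
carton in case frame [ 0.5 -1.1]
```

```bash
python3 -c "
from rig import finish_job; print(finish_job())"
```

```text
the job is handed in; nothing more can be done
None
```

The kit is laid out as asked and handed in at about 33 s of the 112 s limit: in the last camera check everything stood within about 3 mm of its target, and the dropper bottle was still standing where it was.

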